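# Put the piled desk things back in their holders

### The arm

A 7-joint arm with a two-finger parallel gripper is mounted at the origin on the work surface. World frame = base frame: x ahead of the robot, y to its left, z up, the work surface at z = 0. Lengths are in mm, angles in rad, forces in N, time in s.
With the tool pointing down it reaches from about 400 to 925 mm from the base axis. Payload 4.1 kg.
Tool frame: the origin (TCP) lies midway between the tips of the shut fingers; the grasp point (between the pads) lies 19 mm behind it; z points along the fingers, y is the line along which they close (so a half turn about z gives the same grasp; the last joint's range is limited). The gripper opens to 85 mm and grips with 20 to 120 N. Pads are 22 mm wide; open, the fingers measure 114 mm over their backs; the gripper's body (76 mm by 85 mm) begins 54 mm behind the grasp point. The pads swing forward as they close: fully open they stand 13 mm farther back than shut.
Start: joints at [-1.387, 0.398, 0.045, 1.537, -0.019, 1.207, -0.051], TCP at [181.359, 624.226, 191.847] pointing down, gripper open.
Joint ranges: [-2.82, 2.82], [-0.49, 2.23], [-1.37, 1.46], [0, 2.46], [-1.36, 4.5], [0.23, 2], [-2.94, 2.94]. Speed limits (rad/s): [2.57, 2.57, 3.14, 3.14, 3.14, 3.14, 3.14].

### API

Orientations are given as a rotation vector (axis times angle).
In Python, from cell import r gives the robot as it stands.
- The arm moves only by the shell command python3 -m creep 'ROWS'. ROWS is JSON, a list of rows, each a list of 7 numbers: the turn, a rotation vector about the tool's x, y, z in units of 120 degrees (1.0 is 120 degrees), then the shift along the tool's x, y, z in units of 250 mm (1.0 is 250 mm), then the opening, from 0 (shut) to 1 (fully open). A call has 1 to 5 rows; each row is the pose to reach, as a shift and turn from the pose commanded when the call began, along the tool's axes at that moment; what a row does not reach only later rows make up. A row lasts 1/8 s, in which the tool goes at most 62.5 mm and 10.7 degrees, less where a joint would pass 70% of its speed; a pose out of reach is approached as far as the arm can. A call with a number of a shift or a turn outside -1 to 1 is refused whole. A call with a gripper value outside its range is refused whole. The fingers move at their own pace and stop on an object; the grip force is fixed at half the most. Time passes only in rows, so rows that repeat a pose let the fingers close. It gives the time, the measured TCP pose, the force, the opening and the grip force at its end, in the units of the state.
- r.observe(): the state, without advancing time (a new reading comes with each control period).
- r.grab_frame(name): name is "side" or "top"; returns a dict with "color" (384x512x3 uint8, blue, green, red), "fov_y" (degrees; the focal length in pixels is half the picture's height over the tangent of half this angle, whatever the lens; pixels are square), "cx", "cy" (the principal point, pixels), "D" ([k1, k2, p1, p2, k3] as OpenCV has them; the pictures are not rectified), "origin" and "orientation" of the camera in the world. Camera axes: x right, y down, z forward; pixel columns grow to the right and rows downward; lengths in mm; the calibration is good to about 2 mm. A picture is of the moment at which its call begins. There is no depth.
- r.sign_off(): hands the job in; it is judged then, once.
Trained networks look in a picture, given as the dict that the camera call returned (one of the last four; its "shot" number tells which), for a name from the list of things; names that differ only in an ending like _2 or _b are one class to them, and where a whole thing is asked for, a point or a joint stands for the part that bears it (a point fixed in the world has none). Each returns a list of dicts, best first, with "confidence" (0 to 1); they miss things now and then, are a little off and sometimes report something else, mostly with a low value. They report only what shows in the picture. A call takes as long as a camera call. They do not tell look-alikes from the thing itself.
- r.trace(picture, query): "pixels" (384x512 bool, what is visible of it) and "centre" ([column, row] in pixels, amid what is visible of it).
- r.tip_of(picture, query): "centre" ([column, row] in pixels: a listed point, or the origin of a listed thing).
The state is a dict: "clock": time; "joints": joint angles; "qvel": joint speeds; "joint_efforts": joint torques, N m; "ee_pos": TCP position; "tool_rot": TCP orientation; "force": force on the tool from outside, world axes, zero at the start; "wrist_torque": the same for the moment, N m; "grip_width": finger opening in mm; "grasp_force": force on a finger pad.
Only numpy, scipy, OpenCV 4.12 (cv2) and the standard library are available. Lean on these libraries where they do the work, as an engineer would, in place of code of your own. Each camera call takes 0.05 s, during which the arm holds its last target. There are 200 camera calls.

### The job

The desk was wiped and its small things were left in one pile. Take the pile apart and put each thing back where it lives: the potted succulent on its saucer, the tape roll over the dowel of its stand, the memo block lying flat in the short tray and the list pad lying flat in the long tray, everything the same way up as now. Keep the plant upright and set it down without dropping it, and do not push the pen cup or the coffee cup about.

Things in the scene. Friction and masses are not known exactly. Their poses are not given: they have to be found in the camera images.
- plant_pot: Small round concrete pot with a green succulent, on top of the pile. Pot 47 mm in diameter at the rim, 44.5 mm at the foot, 44 mm high; the leaves reach 68 mm above the foot and stay inside the rim's circle. About 0.14 kg. Grip it by the pot. Origin at the centre of its underside, z up.
- tape_roll: Cream-coloured roll of masking tape lying flat under the plant: 66 mm outside diameter, core hole 30 mm in diameter, 24 mm high, about 0.07 kg. Origin on its axis at its underside, z along its axis, up.
- memo_block: Short rigid block of glued white memo paper under the tape roll, 60 mm (own x) by 104 mm (own y), 28 mm high, about 0.13 kg. Origin at the centre of its underside, z up.
- list_pad: Long rigid block of glued ruled paper with a grey bound end, lowest in the pile, lying on the desk: 66 mm (own x) by 200 mm (own y), 30 mm high, about 0.28 kg. Origin at the centre of its underside, z up.
- saucer: Round concrete saucer, the plant's place: rim 94 mm in diameter and 11 mm high, floor 4 mm thick and 73 mm in diameter. It does not move. Origin at the centre of its underside on the desk.
- tape_post: Wooden tape stand, the tape roll's place: round base 84 mm in diameter and 10 mm high, with an upright dowel 12 mm in diameter at its centre whose top is 60 mm above the desk. It does not move. Origin at the centre of its underside on the desk, z along the dowel.
- short_tray: Short dark wooden tray with a grey felt floor, the memo block's place: inside 78 mm (own x) by 122 mm (own y), floor 4 mm thick, walls 6 mm thick with their tops 12 mm above the desk. It does not move. Origin at the centre of its underside on the desk.
- long_tray: Long dark wooden tray with a grey felt floor, the list pad's place: inside 84 mm (own x) by 218 mm (own y), floor 4 mm thick, walls 6 mm thick with their tops 12 mm above the desk. It does not move. Origin at the centre of its underside on the desk.
- pen_cup: White ceramic cup with pens and pencils, to be left where it is: 74 mm in diameter, 95 mm high, the pens reach 175 mm; it stands loose. Origin at the centre of its underside.
- coffee_cup: White coffee cup with a handle towards its own +y, to be left where it is: 64 mm in diameter, 62 mm high, loose. Origin at the centre of its underside. The other small things on the desk (eraser, sharpener and clip dish between the places; mouse, stapler and books along the far edge) are at most 60 mm high, and those between the places at most 20 mm.
Things that resemble listed ones, but are neither listed nor needed, are in the scene too. What is shaped like the tape_roll but green or pink is not meant.

How it is judged (in metres and radians):
At the end, for the whole second after the job is handed in: Pot upright on the saucer floor and memo block and list pad flat on the floors of the short and long tray (centres within 16 mm, undersides under 8 mm above the desk); roll flat on the stand, dowel through its core (within 12.5 mm, underside under 15 mm); all at rest and released (horizontal distance between plant_pot and saucer below 0.016 m and z of plant_pot in the frame of saucer below 0.008 m and angle between each of plant_pot, tape_roll's own z axis and vertical below 0.1 rad and linear speed of each of plant_pot, tape_roll, memo_block, list_pad below 0.02 m/s and horizontal distance between tape_roll and tape_post below 0.0125 m and z of tape_roll in the frame of tape_post below 0.015 m and horizontal distance between memo_block and short_tray below 0.016 m and z of memo_block in the frame of short_tray below 0.008 m and angle between each of memo_block, list_pad's own z axis and vertical below 0.06 rad and horizontal distance between list_pad and long_tray below 0.016 m and z of list_pad in the frame of long_tray below 0.008 m); the robot touches nothing.
It fails at once if the plant is tipped over (more than 0.6 rad from upright) (angle between plant_pot's own z axis and vertical above 0.6 rad).
It fails at once if the plant is dropped: it comes down over the saucer at more than 0.6 m/s (horizontal distance between plant_pot and saucer below 0.03 m and z of plant_pot in the frame of saucer below 0.03 m and linear speed of plant_pot above 0.6 m/s).
It fails at once if the pen cup is pushed more than 30 mm or tipped over (distance of pen_cup from where it was at the start of the episode above 0.03 m or angle between pen_cup's own z axis and vertical above 0.4 rad).
It fails at once if the coffee cup is pushed more than 30 mm or tipped over (distance of coffee_cup from where it was at the start of the episode above 0.03 m or angle between coffee_cup's own z axis and vertical above 0.4 rad).
It also fails if it takes over 115 s, if anything falls off the work surface, if the arm or the gripper's body presses on something with over 40 N, if the wrist force passes 120 N, or if a joint passes its speed limit or range.

## Working session

There is one attempt and no reset: what is moved stays moved. The work goes in short steps, Python scripts to look and compute and a shell command to move; the robot and the scene stay as the last step left them, time stands still between calls to the robot, and variables do not carry over. Pictures are saved under pics/ and viewed, at most 14 in all, crops included, and the job is handed in when it is done.

```bash
ls; mkdir -p pics; cat > h.py <<'E'
import numpy as np, cv2
from cell import r
from scipy.spatial.transform import Rotation as R
def K(p):
    f=p["color"].shape[0]/2/np.tan(np.radians(p["fov_y"])/2)
    return np.array([[f,0,p["cx"]],[0,f,p["cy"]],[0,0,1.]])
def rot(p):
    o=np.array(p["orientation"],float)
    return R.from_rotvec(o).as_matrix() if o.shape==(3,) else o
def onplane(p,px,z):
    u=cv2.undistortPoints(np.array(px,float).reshape(-1,1,2),K(p),np.array(p["D"],float)).reshape(-1,2)
    d=np.c_[u,np.ones(len(u))]@rot(p).T
    o=np.array(p["origin"],float)
    return (o+d*((z-o[2])/d[:,2])[:,None])[:,:2]
def proj(p,X):
    X=np.array(X,float).reshape(-1,3)
    Rm=rot(p).T
    return cv2.projectPoints(X,cv2.Rodrigues(Rm)[0],-Rm@np.array(p["origin"],float),K(p),np.array(p["D"],float))[0].reshape(-1,2)
E
python3 - <<'E'
from h import *
s=r.observe(); print(s)
for n in("top","side"):
    p=r.grab_frame(n); print(n,p["origin"],p["orientation"],p["fov_y"],p["D"])
    cv2.imwrite(f"pics/{n}0.png",cv2.resize(p["color"],(800,600)))
    for q in ["plant_pot","tape_roll","memo_block","list_pad","saucer","tape_post","short_tray","long_tray","pen_cup","coffee_cup"]:
        print(q,[(np.round(t["centre"]),round(t["confidence"],2)) for t in r.trace(p,q)[:3]],[(np.round(t["centre"],1),round(t["confidence"],2),onplane(p,t["centre"],0).round()) for t in r.tip_of(p,q)[:3]])
E
```

```text
pics
{'clock': 0.0, 'joints': array([-1.38698484,  0.39920399,  0.04504846,  1.53785787, -0.01871253,
        1.20692184, -0.05071446]), 'qvel': array([-1.45142568e-03, -1.18716785e-03, -6.13202433e-04, -9.26894811e-05,
       -4.43765796e-04, -9.92652609e-04, -4.53711011e-04]), 'joint_efforts': array([-1.40975303e-04, -4.75118351e+01,  1.36458300e+00, -2.54228944e+01,
        1.15853042e-02,  9.37843550e-03,  1.75051508e-05]), 'ee_pos': array([181.17749343, 623.50077565, 190.765945  ]), 'tool_rot': array([-4.42614674e-01, -3.11010589e+00,  3.08435468e-03]), 'force': array([ 8.95769593e-01,  2.63519558e-01, -5.63784813e-04]), 'wrist_torque': array([-0.0055724 ,  0.02593264,  0.00132832]), 'grasp_force': 0.0, 'grip_width': 85.49891544244178}
top [ 426.95066314    4.7090212  1281.45031081] [-2.20180846  2.17580269 -0.05293888] 46.79379212632019 [0.02216766 0.         0.         0.         0.        ]
plant_pot [(array([384., 202.]), 0.68)] []
tape_roll [(array([404., 249.]), 0.92), (array([412., 131.]), 0.73), (array([311., 183.]), 0.72)] [(array([356.8, 242. ]), 0.93, array([[ 349., -
[... 1817 characters left out ...]
rray([352., 220.]), 0.76), (array([358., 264.]), 0.61)] [(array([353.6, 226.5]), 0.98, array([[ 643., -192.]]))]
tape_post [(array([255., 220.]), 0.56)] [(array([254.7, 222. ]), 0.78, array([[473.,   1.]])), (array([211.6, 157.4]), 0.63, array([[652., 402.]]))]
short_tray [(array([260., 183.]), 0.83)] [(array([261.2, 183.6]), 0.62, array([[638., 141.]]))]
long_tray [(array([187., 182.]), 0.93), (array([216., 149.]), 0.2)] [(array([185.9, 184.5]), 0.94, array([[465., 297.]]))]
pen_cup [(array([442., 238.]), 0.56)] [(array([434.2, 260.6]), 0.65, array([[ 659., -405.]]))]
coffee_cup [(array([214., 148.]), 0.97), (array([363., 244.]), 0.36)] [(array([213.4, 159.5]), 0.59, array([[645., 384.]]))]
```

View pics/top0.png

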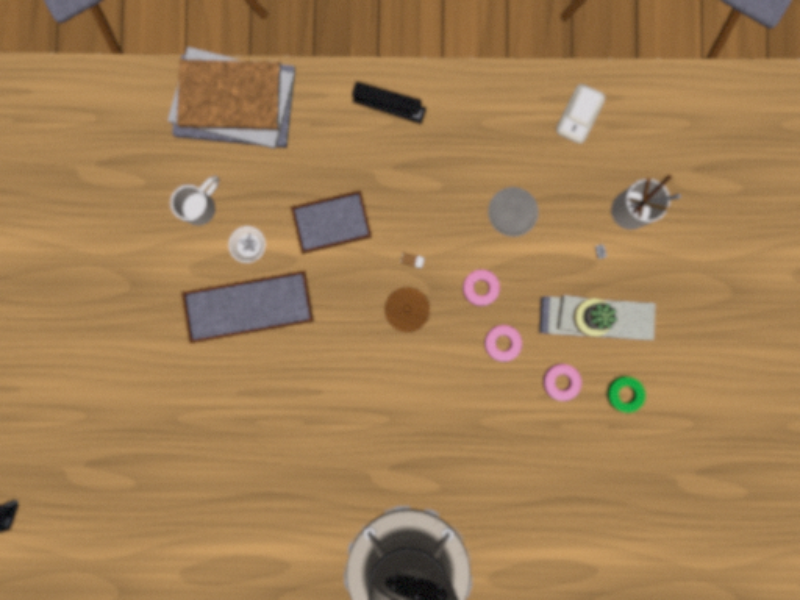

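View pics/side0.png

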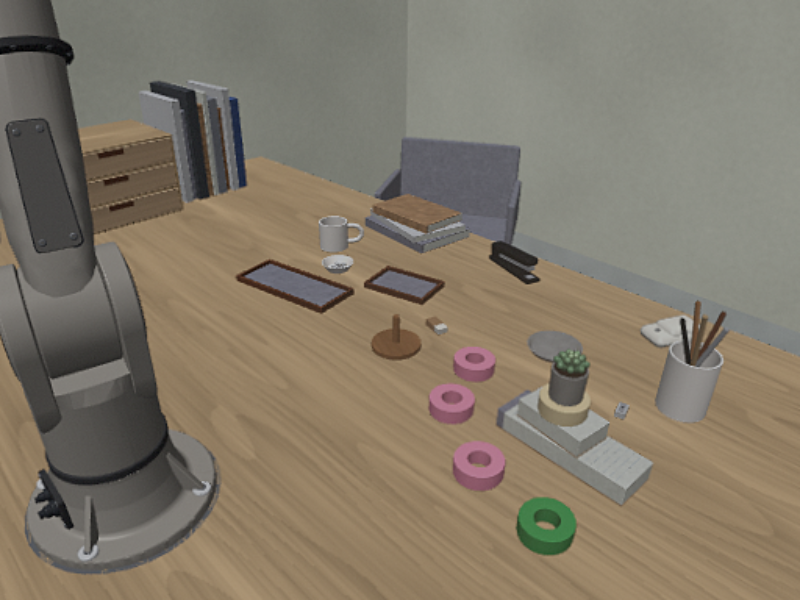

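The views agree. The pile is at about (590,318) in the top picture, with the cream roll under the plant. The pink and green rings are decoys. The trays are at (247,306) and (331,221), the stand at (407,310) and the saucer at (513,211). Next I fit models to the traced masks.

```bash
cat >> h.py <<'E'
from scipy.optimize import minimize
def box(w,l,h,x,y,a,z):
    c=np.array([[i*w/2,j*l/2,k] for i in(-1,1) for j in(-1,1) for k in(0,h)])
    return c@R.from_euler('z',a).as_matrix().T+[x,y,z]
def cyl(d0,d1,h,x,y,z):
    t=np.linspace(0,2*np.pi,40)[:-1]
    return np.vstack([np.c_[d/2*np.cos(t)+x,d/2*np.sin(t)+y,0*t+zz] for d,zz in((d0,z),(d1,z+h))])
S=4
def paint(img,p,X,v):
    h=cv2.convexHull((proj(p,X)*2**4*1).astype(np.float32))
    cv2.fillConvexPoly(img,np.round(h).astype(np.int32),v,lineType=cv2.LINE_AA,shift=4)
def soft(p,X):
    m=np.zeros((384,512),np.uint8); paint(m,p,X,255); return m/255.
def layers(p,Xs):            # visible soft masks, last on top
    ms=[soft(p,X) for X in Xs]; out=[];cov=np.zeros((384,512))
    for m in ms[::-1]: out.append(m*(1-cov)); cov=np.maximum(cov,m)
    return out[::-1]
def fit(pairs,f,x0,steps):
    # pairs: list of (picture,[mask or None...]); f(params)->list of point sets
    def c(v):
        e=0
        for p,ms in pairs:
            for a,b in zip(layers(p,f(v)),ms):
                if b is not None: e+=np.abs(a-b).sum()
        return e
    sx=np.vstack([x0]+[np.array(x0)+np.eye(len(x0))[i]*s for i,s in enumerate(steps)])
    for _ in range(2):
        o=minimize(c,sx[0],method="Nelder-Mead",options=dict(initial_simplex=sx,maxiter=600,xatol=.02,fatol=.5))
        sx=sx-sx[0]+o.x
    return o.x,o.fun
def mask(p,q,near):
    t=[t for t in r.trace(p,q) if np.hypot(*(np.array(t["centre"])-near))<25]
    return t[0]["pixels"].astype(float) if t else None
E
cat > m.py <<'E'
from h import *
T=r.grab_frame("top");Sd=r.grab_frame("side")
def one(q,f,x0,steps,z):
    for nm,vs in(("both",[T,Sd]),("top",[T]),("side",[Sd])):
        pr=[(p,[mask(p,q,proj(p,[[*x0[:2],z]])[0])]) for p in vs]
        pr=[a for a in pr if a[1][0] is not None]
        if pr:
            v,e=fit(pr,f,x0,steps); print(q,nm,v.round(3),round(e),[int(a[1][0].sum()) for a in pr])
one("saucer",lambda v:[cyl(80,94,11,v[0],v[1],0)],[646,-185],[8,8],5)
one("tape_post",lambda v:[np.vstack([cyl(84,84,10,v[0],v[1],0)])],[470,4],[8,8],5)
one("short_tray",lambda v:[box(90,134,12,v[0],v[1],v[2],0)],[635,147,1.75],[8,8,.1],6)
one("long_tray",lambda v:[box(96,230,12,v[0],v[1],v[2],0)],[468,304,1.7],[8,8,.1],6)
f=lambda v:[box(66,200,30,v[0],v[1],v[2],0),box(60,104,28,v[3],v[4],v[5],30),cyl(66,66,24,v[6],v[7],58),np.vstack([cyl(44.5,47,44,v[8],v[9],82),cyl(40,20,8,v[8],v[9],142)])]
x0=[460,-325,1.55,460,-300,1.55,460,-300,460,-300]
for nm,vs in(("both",[T,Sd]),("top",[T]),("side",[Sd])):
    pr=[(p,[mask(p,q,proj(p,[[460,-310,z]])[0]) for q,z in(("list_pad",15),("memo_block",40),("tape_roll",70),("plant_pot",110))]) for p in vs]
    v,e=fit(pr,f,x0,[8,8,.1]*2+[8]*4); print("pile",nm,v.round(3),round(e),[[int(m.sum()) if m is not None else None for m in a[1]] for a in pr])
    if nm=="both":
        for p,n in((T,"top"),(Sd,"side")):
            im=cv2.resize(p["color"],None,fx=3,fy=3)
            for X in f(v): cv2.polylines(im,[cv2.convexHull((proj(p,X)*3+1).astype(np.float32)).astype(int)],True,(0,0,255),1)
            c=(proj(p,[[460,-310,50]])[0]*3).astype(int); cv2.imwrite(f"pics/fit_{n}.png",im[c[1]-200:c[1]+200,c[0]-200:c[0]+200])
E
python3 m.py; cd pics; python3 -c "
import cv2,numpy as np
cv2.imwrite('fit.png',np.hstack([cv2.imread('fit_top.png'),cv2.imread('fit_side.png')]))"
```

```text
saucer both [ 655.863 -184.072] 301 [786, 462]
saucer top [ 655.347 -184.32 ] 108 [786]
saucer side [ 657.884 -182.256] 192 [462]
tape_post both [473.27    8.824] 180 [671, 531]
tape_post top [473.07    8.638] 61 [671]
tape_post side [475.955  10.167] 113 [531]
short_tray both [6.33836e+02 1.49054e+02 2.51000e-01] 303 [1363, 756]
short_tray top [6.33768e+02 1.48904e+02 2.50000e-01] 211 [1363]
short_tray side [6.34638e+02 1.47642e+02 2.62000e-01] 87 [756]
long_tray both [4.73861e+02 3.02495e+02 1.81000e-01] 304 [2680, 1352]
long_tray top [4.73928e+02 3.02392e+02 1.78000e-01] 201 [2680]
long_tray side [4.73253e+02 3.02720e+02 1.80000e-01] 102 [1352]
pile both [ 461.148 -324.709    1.453  482.37  -297.419    1.667  463.756 -316.377
  463.054 -316.482] 1648 [[None, 349, 207, 295], [None, 968, 487, 707]]
pile top [ 458.073 -317.429    1.621  472.903 -297.296    1.796  460.711 -317.999
  460.685 -318.242] 666 [[None, 349, 207, 295]]
pile side [ 444.995 -323.354    1.554  484.337 -297.098    1.728  464.809 -315.127
  463.642 -315.377] 904 [[None, 968, 487, 707]]
```

View pics/fit.png

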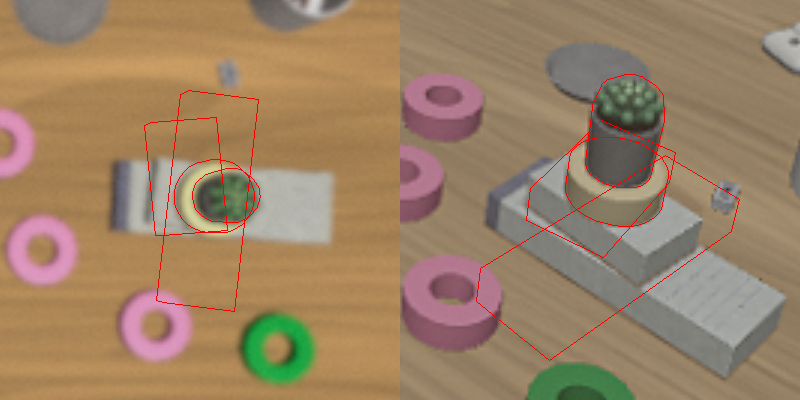

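```bash
sed -i 's/<25\]/<rad]/; s/def mask(p,q,near)/def mask(p,q,near,rad=50)/' h.py
cat > pile.py <<'E'
from h import *
T=r.grab_frame("top");Sd=r.grab_frame("side")
f=lambda v:[box(66,200,30,v[0],v[1],v[2],0),box(60,104,28,v[3],v[4],v[5],30),cyl(66,66,24,v[6],v[7],58),np.vstack([cyl(44.5,47,44,v[8],v[9],82),cyl(40,20,8,v[8],v[9],142)])]
x0=[460,-325,-.05,463,-300,-.05,463,-316,463,-316]
for nm,vs in(("both",[T,Sd]),("top",[T]),("side",[Sd])):
    pr=[(p,[mask(p,q,proj(p,[[460,-310,z]])[0]) for q,z in(("list_pad",15),("memo_block",40),("tape_roll",70),("plant_pot",110))]) for p in vs]
    v,e=fit(pr,f,x0,[8,8,.1]*2+[8]*4); print("pile",nm,v.round(3),round(e),[[int(m.sum()) if m is not None else None for m in a[1]] for a in pr])
    if nm=="both":
        ii=[]
        for p,n in((T,"top"),(Sd,"side")):
            im=cv2.resize(p["color"],None,fx=3,fy=3)
            for X in f(v): cv2.polylines(im,[cv2.convexHull((proj(p,X)*3+1).astype(np.float32)).astype(int)],True,(0,0,255),1)
            c=(proj(p,[[460,-310,50]])[0]*3).astype(int); ii.append(im[c[1]-200:c[1]+200,c[0]-200:c[0]+200])
        cv2.imwrite("pics/fit2.png",np.hstack(ii))
E
python3 pile.py
```

```text
pile both [ 4.60733e+02 -3.36340e+02 -5.20000e-02  4.64369e+02 -3.16498e+02
 -1.46000e-01  4.62799e+02 -3.15643e+02  4.63207e+02 -3.15723e+02] 949 [[853, 334, 223, 310], [2180, 935, 545, 754]]
pile top [ 4.61650e+02 -3.35787e+02 -2.40000e-02  4.64576e+02 -3.15354e+02
 -1.31000e-01  4.61736e+02 -3.17561e+02  4.63153e+02 -3.16890e+02] 453 [[853, 334, 223, 310]]
pile side [ 4.60706e+02 -3.36703e+02 -5.30000e-02  4.64506e+02 -3.16501e+02
 -1.47000e-01  4.64171e+02 -3.14945e+02  4.65870e+02 -3.14234e+02] 449 [[2180, 935, 545, 754]]
```

View pics/fit2.png

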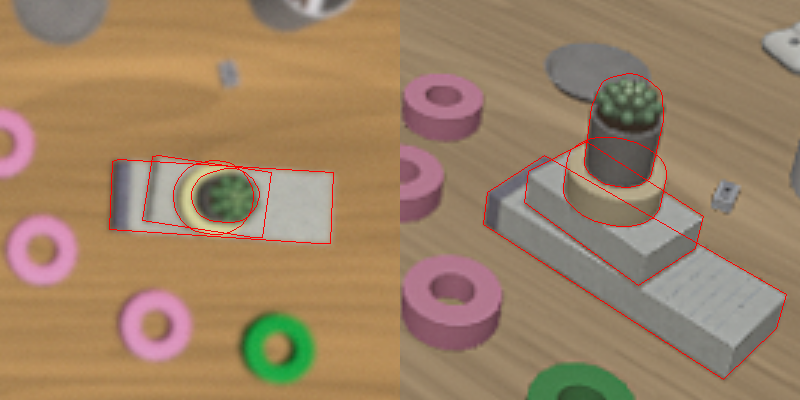

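The fit outlines sit well on all four pile items in both views.

```bash
cat > go.py <<'E'
import sys; from h import *
# usage: go.py x y z theta_deg [x y z theta ...] ; theta = world angle of finger closing line (tool y)
s=r.observe(); p=np.array(s["ee_pos"]); M=R.from_rotvec(s["tool_rot"])
print("t %.1f at %s th %.1f tilt %.1f w %.1f gf %.0f j7 %.2f j1 %.2f"%(s["clock"],p.round(1),np.degrees(np.arctan2(*M.as_matrix()[[1,0],1])),np.degrees(np.arccos(-M.as_matrix()[2,2])),s["grip_width"],s["grasp_force"],s["joints"][6],s["joints"][0]))
a=np.array(sys.argv[1:],float).reshape(-1,4)
for x,y,z,th in a:
    t=np.radians(th); G=R.from_matrix(np.array([[-np.sin(t),np.cos(t),0],[np.cos(t),np.sin(t),0],[0,0,-1.]]))
    d=M.inv().apply(np.array([x,y,z])-p); w=(M.inv()*G).as_rotvec()
    print("turn",(np.degrees(w)/120).round(3),"shift",(d/250).round(3),"rows %.1f"%max(np.linalg.norm(d)/62.5,np.degrees(np.linalg.norm(w))/10.7))
    p,M=np.array([x,y,z]),G
E
python3 go.py 400 400 230 35 470 0 230 0 463 -316 230 -8.4 463 -316 92 -8.4
```

```text
t 4.7 at [181.3 624.2 191.8] th 73.8 tilt 0.0 w 85.3 gf 0 j7 -0.05 j1 -1.39
turn [ 0.    -0.     0.323] shift [-1.09  -0.617 -0.153] rows 5.0
turn [0.    0.    0.292] shift [-1.471 -0.688  0.   ] rows 6.5
turn [0.   0.   0.07] shift [-1.264 -0.028  0.   ] rows 5.1
turn [0. 0. 0.] shift [0.    0.    0.552] rows 2.2
```

```bash
python3 -m creep '[[0,0,0.32,-1,-0.6,-0.15,1],[0,0,0.32,-1,-0.6,-0.15,1],[0,0,0.32,-1,-0.6,-0.15,1],[0,0,0.32,-1,-0.6,-0.15,1],[0,0,0.32,-1,-0.6,-0.15,1]]'; python3 go.py 470 150 230 10 463 -100 230 -8.4 463 -316 230 -8.4
```

```text
clock: 5.32
ee_pos: [382.0, 407.7, 230.1]
tool_rot: [1.446, 2.788, 0.002]
force: [-0.2, 0.6, 0.5]
grip_width: 85.9
grasp_force: 0.0
t 5.3 at [382.  407.7 230.1] th 35.2 tilt 0.1 w 85.9 gf 0 j7 -0.22 j1 -1.14
turn [0.001 0.    0.21 ] shift [-1.045 -0.306  0.   ] rows 4.4
turn [0.    0.    0.153] shift [-0.98  -0.201  0.   ] rows 4.0
turn [0. 0. 0.] shift [-0.855  0.126  0.   ] rows 3.5
```

```bash
python3 -m creep '[[0,0,0.21,-1,-0.3,0,1],[0,0,0.21,-1,-0.3,0,1],[0,0,0.21,-1,-0.3,0,1],[0,0,0.21,-1,-0.3,0,1],[0,0,0.21,-1,-0.3,0,1]]' >/dev/null; python3 -m creep '[[0,0,0.153,-1,-0.2,0,1],[0,0,0.153,-1,-0.2,0,1],[0,0,0.153,-1,-0.2,0,1],[0,0,0.153,-1,-0.2,0,1]]'; python3 go.py 463.5 -316 180 -8.4 463.5 -316 92 -8.4
```

```text
clock: 6.45
ee_pos: [458.7, -87.4, 229.6]
tool_rot: [2.371, 2.06, 0.003]
force: [1.3, -0.7, 0.3]
grip_width: 85.5
grasp_force: 0.0
t 6.5 at [458.7 -87.4 229.6] th -8.0 tilt 0.1 w 85.5 gf 0 j7 -0.01 j1 -0.64
turn [ 0.001 -0.001  0.003] shift [-0.903  0.147  0.197] rows 3.7
turn [0. 0. 0.] shift [0.    0.    0.352] rows 1.4
```

```bash
python3 -m creep '[[0,0,0.003,-0.903,0.147,0.19,1],[0,0,0.003,-0.903,0.147,0.19,1],[0,0,0.003,-0.903,0.147,0.19,1],[0,0,0.003,-0.903,0.147,0.19,1],[0,0,0.003,-0.903,0.147,0.19,1]]'; python3 go.py  463.5 -316 92 -8.4
```

```text
clock: 7.08
ee_pos: [461.4, -318.8, 181.0]
tool_rot: [2.386, 2.043, -0.005]
force: [-0.1, 1.5, 0.4]
grip_width: 85.3
grasp_force: 0.0
t 7.1 at [ 461.4 -318.8  181. ] th -8.9 tilt 0.2 w 85.3 gf 0 j7 0.66 j1 -0.18
turn [-0.001  0.001 -0.004] shift [0.013 0.007 0.356] rows 1.4
```

```bash
python3 -m creep '[[0,0,-0.004,0.013,0.007,0.2,1],[0,0,-0.004,0.013,0.007,0.356,1],[0,0,-0.004,0.013,0.007,0.356,1],[0,0,-0.004,0.013,0.007,0.356,1]]'>/dev/null;  python3 -m creep '[[0,0,0,0,0,0,0.4],[0,0,0,0,0,0,0.4],[0,0,0,0,0,0,0.4],[0,0,0,0,0,0,0.4],[0,0,0,0,0,0,0.4]]'; python3 go.py  463.5 -316 200 -8.4 656 -184 200 20 656 -184 15 20
```

```text
clock: 8.2
ee_pos: [465.0, -312.5, 92.8]
tool_rot: [-2.372, -2.06, -0.0]
force: [-0.2, 0.1, 0.1]
grip_width: 34.1
grasp_force: 0.0
t 8.2 at [ 465.  -312.5   92.8] th -8.0 tilt 0.0 w 34.1 gf 0 j7 0.74 j1 -0.12
turn [ 0.    -0.     0.003] shift [-0.015 -0.004 -0.429] rows 1.7
turn [ 0.     0.    -0.237] shift [0.635 0.685 0.   ] rows 3.7
turn [0. 0. 0.] shift [0.   0.   0.74] rows 3.0
```

```bash
python3 - <<'E'
from h import *
ii=[]
for n in("top","side"):
    p=r.grab_frame(n); im=cv2.resize(p["color"],None,fx=3,fy=3); c=(proj(p,[[465,-312,92]])[0]*3).astype(int)
    cv2.circle(im,tuple(c.tolist()),3,(0,0,255),-1); ii.append(im[c[1]-200:c[1]+200,c[0]-200:c[0]+200])
cv2.imwrite("pics/g1.png",np.hstack(ii))
E
```

```text
(no output)
```

View pics/g1.png

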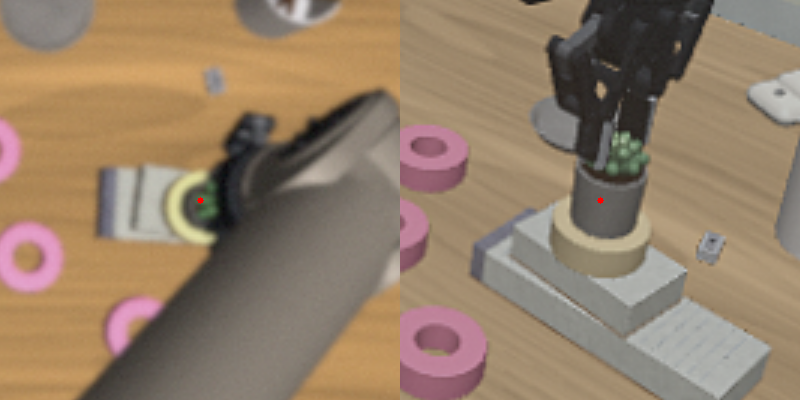

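```bash
python3 - <<'E'
from h import *
s=r.observe(); print(s["clock"],s["ee_pos"],s["tool_rot"],s["joints"],s["force"],s["grip_width"])
t=r.grab_frame("top"); p=r.grab_frame("side")
print(proj(t,[[0,0,0],[0,0,100]]))
im=cv2.resize(p["color"],None,fx=3,fy=3,interpolation=cv2.INTER_CUBIC)
M=R.from_rotvec(s["tool_rot"]); o=np.array(s["ee_pos"])
def L(a,b,col):
    q=(proj(p,[o+M.apply(a),o+M.apply(b)])*3).astype(int); cv2.line(im,tuple(q[0].tolist()),tuple(q[1].tolist()),col,1)
for sg in(-17,17): L([0,sg,-5],[0,sg,-73],(0,0,255))
L([0,-45,-73],[0,45,-73],(0,255,0)); L([-11,0,0],[11,0,0],(255,0,0))
c=(proj(p,[[465,-312,130]])[0]*3).astype(int)
cv2.imwrite("pics/g2.png",cv2.resize(im[c[1]-180:c[1]+180,c[0]-180:c[0]+180],None,fx=1.6,fy=1.6))
E
```

```text
8.3 [ 464.96706829 -312.45976863   92.71521599] [-2.37159171e+00 -2.06012247e+00 -5.55178390e-05] [-0.11917296  0.45522628  0.82081827  1.87798813 -0.39788462  0.97989974
  0.73770538] [ 0.26342489 -0.50598133 -0.61660196] 34.31498650429466
[[260.97912304 365.41025672]
 [260.97264328 378.62127617]]
```

View pics/g2.png

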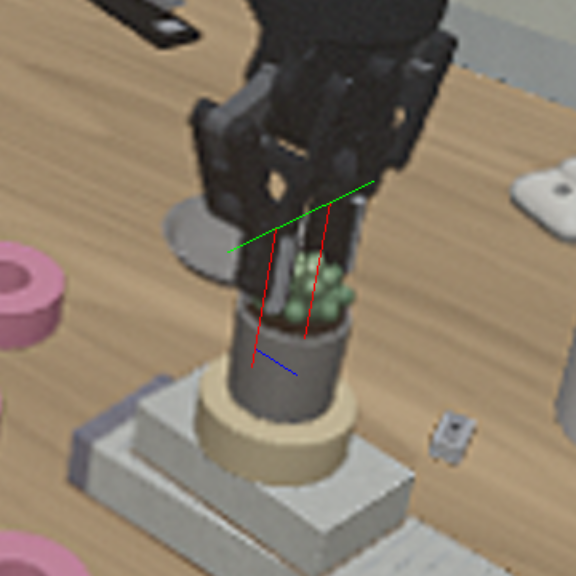

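The side view shows the fingertips about 28 mm higher than the reported TCP, at pot-rim height (near (268,308) in the crop). I'll open, go lower and compare again.

```bash
python3 -m creep '[[0,0,0,0,0,0,1],[0,0,0,0,0,0,1],[0,0,0,0,0,0.04,1],[0,0,0,0,0,0.08,1],[0,0,0,0,0,0.08,1]]'; cat > look.py <<'E'
import sys; from h import *
s=r.observe(); p=r.grab_frame("side")
im=cv2.resize(p["color"],None,fx=3,fy=3,interpolation=cv2.INTER_CUBIC)
M=R.from_rotvec(s["tool_rot"]); o=np.array(s["ee_pos"]); w=s["grip_width"]/2
def L(a,b,col):
    q=(proj(p,[o+M.apply(a),o+M.apply(b)])*3).astype(int); cv2.line(im,tuple(q[0].tolist()),tuple(q[1].tolist()),col,1)
for sg in(-w,w): L([0,sg,0],[0,sg,-73],(0,0,255))
L([0,-w,0],[0,w,0],(0,255,0)); L([0,-w,-20],[0,w,-20],(0,255,0))
c=(proj(p,[o+[0,0,40]])[0]*3).astype(int)
cv2.imwrite(sys.argv[1],cv2.resize(im[max(0,c[1]-180):c[1]+180,max(0,c[0]-180):c[0]+180],None,fx=1.6,fy=1.6,interpolation=cv2.INTER_CUBIC))
E
python3 look.py pics/g3.png
```

```text
clock: 9.02
ee_pos: [464.1, -311.8, 71.4]
tool_rot: [-2.37, -2.059, 0.002]
force: [0.2, 0.6, -0.2]
grip_width: 85.6
grasp_force: 0.0
```

View pics/g3.png

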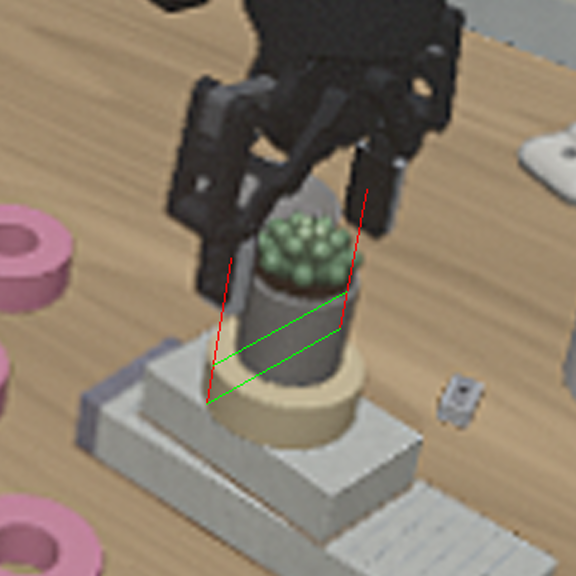

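Both closed and open, the hand sits about 33 mm above the reported z. Its sideways position agrees, since there was no contact and the finger occlusions fit. I'll go down 12 mm more and close.

```bash
python3 -m creep '[[0,0,0,0,0,0.04,1],[0,0,0,0,0,0.05,1],[0,0,0,0,0,0.05,0.4],[0,0,0,0,0,0.05,0.4],[0,0,0,0,0,0.05,0.4]]'; python3 -m creep '[[0,0,0,0,0,0,0.4],[0,0,0,0,0,0,0.4]]';  python3 look.py pics/g4.png
```

```text
clock: 9.7
ee_pos: [464.3, -312.5, 60.8]
tool_rot: [-2.371, -2.059, 0.0]
force: [-2.1, 0.4, 3.4]
grip_width: 44.6
grasp_force: 60.7
clock: 9.95
ee_pos: [464.4, -312.5, 60.7]
tool_rot: [-2.371, -2.059, 0.0]
force: [-3.6, 0.8, 6.4]
grip_width: 44.5
grasp_force: 60.9
```

View pics/g4.png

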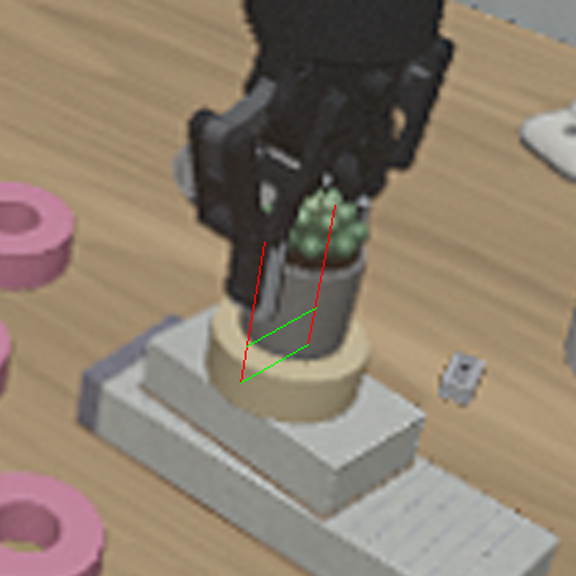

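```bash
python3 -m creep '[[0,0,0,0,0,-0.1,0.4],[0,0,0,0,0,-0.2,0.4],[0,0,0,0,0,-0.3,0.4],[0,0,0,0,0,-0.3,0.4]]'; python3 go.py 657 -181 135 -8 657 -181 20 -8
```

```text
clock: 10.5
ee_pos: [466.4, -313.3, 136.6]
tool_rot: [2.369, 2.058, 0.003]
force: [-0.4, -0.4, -3.0]
grip_width: 44.3
grasp_force: 61.8
t 10.5 at [ 466.4 -313.3  136.6] th -8.0 tilt 0.2 w 44.3 gf 62 j7 0.70 j1 -0.16
turn [ 0.002  0.001 -0.   ] shift [0.63  0.681 0.009] rows 3.7
turn [0. 0. 0.] shift [0.   0.   0.46] rows 1.8
```

```bash
python3 -m creep '[[0,0,0,0.15,0.16,0,0.4],[0,0,0,0.31,0.34,0,0.4],[0,0,0,0.47,0.51,0,0.4],[0,0,0,0.63,0.68,0,0.4],[0,0,0,0.63,0.68,0,0.4]]'>/dev/null; python3 -m creep '[[0,0,0,0,0,0.1,0.4],[0,0,0,0,0,0.25,0.4],[0,0,0,0,0,0.4,0.4],[0,0,0,0,0,0.4,0.4],[0,0,0,0,0,0.4,0.4]]'; python3 go.py 657 -181 -17 -8; python3 look.py pics/g5.png
```

```text
clock: 11.75
ee_pos: [655.5, -181.2, 36.0]
tool_rot: [2.372, 2.059, 0.0]
force: [0.1, 0.0, -1.3]
grip_width: 44.4
grasp_force: 61.9
t 11.8 at [ 655.5 -181.2   36. ] th -8.1 tilt 0.1 w 44.4 gf 62 j7 0.47 j1 -0.26
turn [ 0.     0.    -0.001] shift [0.002 0.005 0.212] rows 0.8
```

View pics/g5.png

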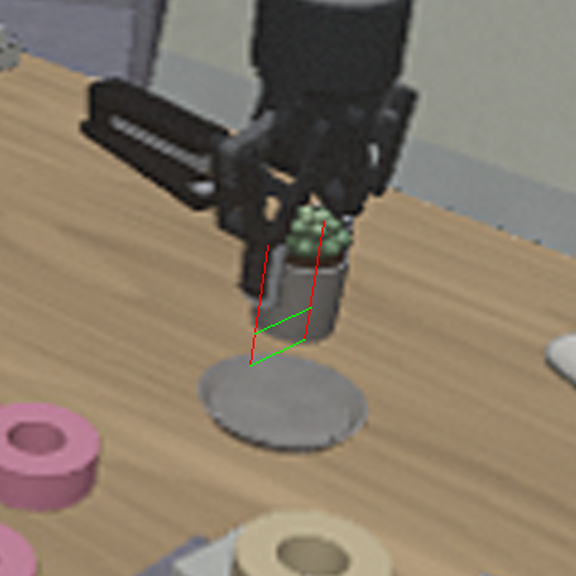

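```bash
python3 -m creep '[[0,0,0,0,0,0.06,0.4],[0,0,0,0,0,0.12,0.4],[0,0,0,0,0,0.17,0.4],[0,0,0,0,0,0.19,0.4],[0,0,0,0,0,0.19,0.4]]'; python3 -m creep '[[0,0,0,0,0,0.01,0.4],[0,0,0,0,0,0.01,0.4]]'
```

```text
clock: 12.42
ee_pos: [655.0, -180.2, -12.8]
tool_rot: [-2.371, -2.06, 0.001]
force: [0.6, 0.8, -2.3]
grip_width: 44.4
grasp_force: 62.0
clock: 12.68
ee_pos: [655.5, -180.3, -14.5]
tool_rot: [2.371, 2.06, 0.0]
force: [-0.2, -0.5, -1.5]
grip_width: 44.6
grasp_force: 62.0
```

```bash
for i in 1; do python3 -m creep '[[0,0,0,0,0,0.01,0.4],[0,0,0,0,0,0.01,0.4]]' | grep -E 'ee_pos|force'; done; python3 -m creep '[[0,0,0,0,0,0.008,0.4],[0,0,0,0,0,0.008,0.4]]'| grep -E 'ee_pos|force'
```

```text
ee_pos: [655.2, -180.1, -17.4]
force: [0.2, -0.1, -1.5]
grasp_force: 62.0
ee_pos: [655.4, -180.3, -17.6]
force: [-3.3, 1.7, 6.8]
grasp_force: 62.8
```

Contact came at the predicted height. Now release, lift, and move to the tape roll.

```bash
python3 -m creep '[[0,0,0,0,0,0,0.6],[0,0,0,0,0,0,0.7],[0,0,0,0,0,0,0.8],[0,0,0,0,0,-0.1,1],[0,0,0,0,0,-0.25,1]]' >/dev/null; python3 -m creep '[[0,0,0,0,0,-0.25,1],[0,0,0,0,0,-0.35,1],[0,0,0,0,0,-0.35,1]]'; python3 go.py 464 -313 110 -8 464 -313 30 -8
python3 - <<'E'
from h import *
T=r.grab_frame("top");Sd=r.grab_frame("side")
m=mask(Sd,"plant_pot",proj(Sd,[[656,-184,35]])[0])
if m is not None:
    print(fit([(Sd,[m])],lambda v:[np.vstack([cyl(44.5,47,44,v[0],v[1],4),cyl(40,20,8,v[0],v[1],64)])],[656,-184],[6,6]),m.sum())
for q,z in(("tape_roll",70),):
    for nm,p in(("top",T),("side",Sd)):
        m=mask(p,q,proj(p,[[463,-316,z]])[0],20)
        if m is not None: print(nm,fit([(p,[m])],lambda v:[cyl(66,66,24,v[0],v[1],58)],[463,-316],[6,6]),m.sum())
E
```

```text
clock: 14.18
ee_pos: [656.9, -181.2, 133.3]
tool_rot: [2.369, 2.058, 0.005]
force: [0.6, -0.2, -0.7]
grip_width: 85.3
grasp_force: 0.0
t 14.2 at [ 656.9 -181.2  133.3] th -8.0 tilt 0.3 w 85.3 gf 0 j7 0.42 j1 -0.30
turn [ 0.002  0.    -0.   ] shift [-0.63  -0.691  0.09 ] rows 3.8
turn [0. 0. 0.] shift [0.   0.   0.32] rows 1.3
(array([ 656.24624252, -181.64422798]), np.float64(98.4)) 423.0
top (array([ 462.02405071, -316.10167933]), np.float64(164.21960784313725)) 410.0
side (array([ 462.13226318, -316.17980957]), np.float64(84.91764705882353)) 814.0
```

```bash
python3 -m creep '[[0,0,0,-0.16,-0.17,0,1],[0,0,0,-0.32,-0.34,0,1],[0,0,0,-0.48,-0.51,0,1],[0,0,0,-0.64,-0.69,0.07,1],[0,0,0,-0.64,-0.69,0.07,1]]'>/dev/null; python3 -m creep '[[0,0,0,0,0,0,1],[0,0,0,0,0,0,1]]'; python3 go.py 463 -315 31 -8.2
```

```text
clock: 15.3
ee_pos: [463.6, -313.5, 113.0]
tool_rot: [-2.369, -2.063, -0.0]
force: [0.3, 1.0, -0.0]
grip_width: 85.6
grasp_force: 0.0
t 15.3 at [ 463.6 -313.5  113. ] th -7.9 tilt 0.0 w 85.6 gf 0 j7 0.72 j1 -0.14
turn [-0.    -0.     0.003] shift [-0.006 -0.002  0.328] rows 1.3
```

```bash
python3 -m creep '[[0,0,0,-0.006,-0.002,0.15,1],[0,0,0,-0.006,-0.002,0.25,1],[0,0,0,-0.006,-0.002,0.328,1],[0,0,0,-0.006,-0.002,0.328,1],[0,0,0,-0.006,-0.002,0.328,0.6]]'; python3 -m creep '[[0,0,0,0,0,0,0.6],[0,0,0,0,0,0,0.6],[0,0,0,0,0,0,0.6],[0,0,0,0,0,-0.1,0.6],[0,0,0,0,0,-0.2,0.6]]'; python3 -m creep '[[0,0,0,0,0,-0.1,0.6],[0,0,0,0,0,-0.2,0.6],[0,0,0,0,0,-0.2,0.6]]'; python3 go.py 474.3 -110 125 -8 474.3 10 125 -8  474.3 10 60 -8; python3 look.py pics/g6.png
```

```text
clock: 15.92
ee_pos: [462.3, -316.5, 32.0]
tool_rot: [2.37, 2.06, 0.001]
force: [0.7, -0.3, 0.5]
grip_width: 69.8
grasp_force: 0.0
clock: 16.55
ee_pos: [461.8, -316.3, 82.7]
tool_rot: [2.371, 2.059, 0.001]
force: [0.1, -0.6, 0.1]
grip_width: 61.4
grasp_force: 65.7
clock: 16.92
ee_pos: [463.1, -317.3, 133.8]
tool_rot: [2.368, 2.057, 0.004]
force: [-0.6, -0.1, -1.1]
grip_width: 61.6
grasp_force: 65.7
t 16.9 at [ 463.1 -317.3  133.8] th -8.0 tilt 0.3 w 61.6 gf 66 j7 0.71 j1 -0.15
turn [ 0.003  0.001 -0.   ] shift [ 0.827 -0.072  0.034] rows 3.3
turn [0. 0. 0.] shift [ 0.475 -0.067  0.   ] rows 1.9
turn [0. 0. 0.] shift [0.   0.   0.26] rows 1.0
```

View pics/g6.png

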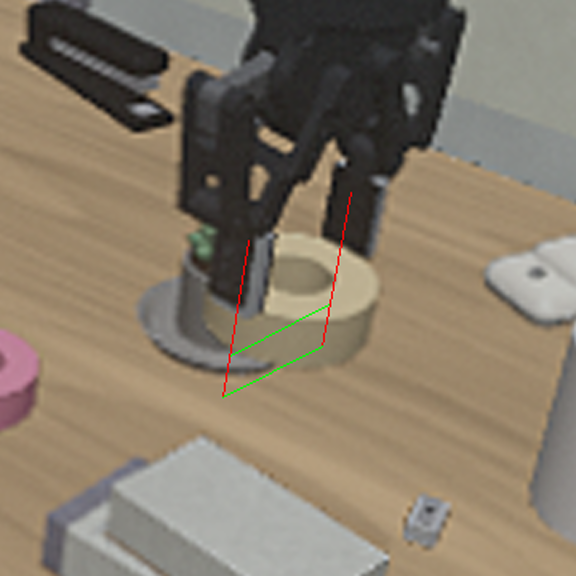

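The roll is held well off centre: it sits about 20 mm to the −y side of the pads, and the 61.4 mm width is a chord. I'll set it back down, shift −y about 19 mm and regrip.

```bash
python3 -m creep '[[0,0,0,0,0,0.15,0.6],[0,0,0,0,0,0.3,0.6],[0,0,0,0,0,0.38,0.6],[0,0,0,0,0,0.4,0.6],[0,0,0,0,0,0.4,0.6]]'; python3 -m creep '[[0,0,0,0,0,0,0.6],[0,0,0,0,0,0,0.6]]'
```

```text
clock: 17.6
ee_pos: [459.3, -315.0, 32.6]
tool_rot: [-2.369, -2.054, -0.001]
force: [-6.2, 5.5, 16.9]
grip_width: 61.6
grasp_force: 74.5
clock: 17.85
ee_pos: [459.3, -315.0, 32.6]
tool_rot: [-2.369, -2.055, -0.001]
force: [-6.2, 5.7, 16.1]
grip_width: 61.5
grasp_force: 74.5
```

```bash
python3 -m creep '[[0,0,0,0,0,0,1],[0,0,0,0,0,0,1],[0,0,0,0,0,0,1],[0,0,0,-0.04,0,0,1],[0,0,0,-0.076,0,0,1]]'>/dev/null; python3 -m creep '[[0,0,0,0,0,0,1],[0,0,0,0,0,0,0.6],[0,0,0,0,0,0,0.6],[0,0,0,0,0,0,0.6],[0,0,0,0,0,0,0.6]]'; python3 -m creep '[[0,0,0,0,0,-0.1,0.6],[0,0,0,0,0,-0.2,0.6],[0,0,0,0,0,-0.3,0.6],[0,0,0,0,0,-0.3,0.6]]'; python3 look.py pics/g7.png; python3 - <<'E'
from h import *
Sd=r.grab_frame("side"); s=r.observe(); o=s["ee_pos"]; z=58+o[2]-32.3
for t in r.trace(Sd,"tape_roll")[:5]:
    print(t["centre"],t["confidence"],proj(Sd,[[463,-316,z]])[0])
m=mask(Sd,"tape_roll",proj(Sd,[[463,-316,z+12]])[0],20)
if m is not None:
    h=cv2.convexHull(np.argwhere(m>0)[:,::-1].astype(np.int32)); k=np.zeros((384,512)); cv2.fillConvexPoly(k,h,1.)
    print(o,fit([(Sd,[k])],lambda v:[cyl(66,66,24,v[0],v[1],z)],[463,-316],[6,6]),m.sum(),k.sum())
E
```

```text
clock: 19.1
ee_pos: [459.1, -334.7, 32.6]
tool_rot: [-2.371, -2.061, -0.002]
force: [-2.7, 1.2, 9.0]
grip_width: 58.3
grasp_force: 61.9
clock: 19.6
ee_pos: [460.1, -335.4, 107.8]
tool_rot: [2.369, 2.059, 0.003]
force: [-0.2, -0.1, -0.3]
grip_width: 57.9
grasp_force: 64.1
[370.5, 231.9] 0.87 [365.28383793 232.53420126]
[350.2, 337.2] 0.83 [365.28383793 232.53420126]
[303.8, 297.9] 0.8 [365.28383793 232.53420126]
[289.2, 255.8] 0.58 [365.28383793 232.53420126]
[300.1, 229.4] 0.58 [365.28383793 232.53420126]
[ 458.59315845 -334.04681409  105.54615685] (array([ 461.26887655, -316.04805017]), np.float64(121.7450980392157)) 560.0 829.0
```

View pics/g7.png

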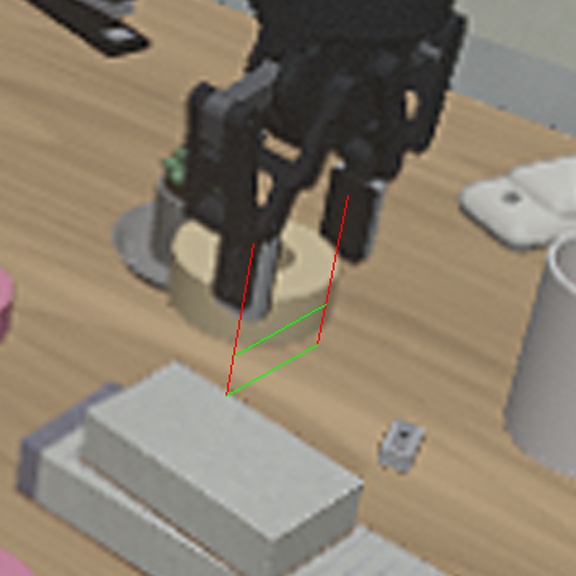

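My reading was wrong: the first grip was centred and the width readout is simply about 4 mm low. I'll put the roll back and regrip where I first had it.

```bash
python3 -m creep '[[0,0,0,0,0,0.12,0.6],[0,0,0,0,0,0.24,0.6],[0,0,0,0,0,0.29,0.6],[0,0,0,0,0,0.294,0.6],[0,0,0,0,0,0.294,0.6]]'>/dev/null; python3 -m creep '[[0,0,0,0,0,0,1],[0,0,0,0,0,0,1],[0,0,0,0,0,0,1],[0,0,0,0.04,0,0,1],[0,0,0,0.075,0.012,0,1]]'>/dev/null; python3 -m creep '[[0,0,0,0,0,0,1],[0,0,0,0,0,0,0.6],[0,0,0,0,0,0,0.6],[0,0,0,0,0,0,0.6],[0,0,0,0,0,0,0.6]]'; python3 -m creep '[[0,0,0,0,0,-0.1,0.6],[0,0,0,0,0,-0.2,0.6],[0,0,0,0,0,-0.3,0.6],[0,0,0,0,0,-0.4,0.6],[0,0,0,0,0,-0.4,0.6]]';  python3 - <<'E'
from h import *
Sd=r.grab_frame("side"); T=r.grab_frame("top"); s=r.observe(); o=s["ee_pos"]; z=58+o[2]-32.3
for n,p in(("s",Sd),("t",T)):
    m=mask(p,"tape_roll",proj(p,[[463,-316,z+12]])[0],25)
    if m is not None:
        h=cv2.convexHull(np.argwhere(m>0)[:,::-1].astype(np.int32)); k=np.zeros((384,512)); cv2.fillConvexPoly(k,h,1.)
        print(n,o,fit([(p,[k])],lambda v:[cyl(66,66,24,v[0],v[1],z)],[463,-316],[6,6]),m.sum(),k.sum())
E
python3 go.py 474.3 -110 125 -8 474.3 10 125 -8
```

```text
clock: 21.68
ee_pos: [464.4, -316.9, 33.6]
tool_rot: [-2.372, -2.059, -0.001]
force: [-1.8, 1.4, 6.7]
grip_width: 61.7
grasp_force: 63.6
clock: 22.3
ee_pos: [465.3, -318.0, 134.4]
tool_rot: [2.37, 2.057, 0.002]
force: [0.7, 0.0, -0.8]
grip_width: 61.7
grasp_force: 65.6
s [ 463.94969779 -316.39317798  132.08866799] (array([ 467.06867167, -316.14575048]), np.float64(170.0235294117647)) 636.0 774.0
t [ 463.94969779 -316.39317798  132.08866799] (array([ 466.4887886 , -299.74212837]), np.float64(332.1803921568627)) 283.0 346.0
t 22.5 at [ 463.6 -316.1  131.5] th -8.0 tilt 0.1 w 61.5 gf 66 j7 0.71 j1 -0.15
turn [-0.001 -0.    -0.   ] shift [ 0.822 -0.073  0.027] rows 3.3
turn [0. 0. 0.] shift [ 0.475 -0.067  0.   ] rows 1.9
```

```bash
python3 -m creep '[[0,0,0,0.2,-0.02,0,0.6],[0,0,0,0.4,-0.04,0,0.6],[0,0,0,0.6,-0.05,0,0.6],[0,0,0,0.8,-0.07,0,0.6],[0,0,0,0.9,-0.08,0,0.6]]'>/dev/null; python3 -m creep '[[0,0,0,0.2,-0.03,0,0.6],[0,0,0,0.395,-0.06,0,0.6],[0,0,0,0.395,-0.06,0.15,0.6],[0,0,0,0.395,-0.06,0.25,0.6],[0,0,0,0.395,-0.06,0.25,0.6]]';python3 -m creep '[[0,0,0,0,0,0,0.6],[0,0,0,0,0,0,0.6]]'; python3 go.py 473 9 -15 -8;   python3 - <<'E'
from h import *
Sd=r.grab_frame("side"); T=r.grab_frame("top"); s=r.observe(); o=s["ee_pos"]; z=58+o[2]-33
print(o)
for n,p in(("s",Sd),("t",T)):
    m=mask(p,"tape_roll",proj(p,[[*o[:2],z+12]])[0],25)
    if m is not None:
        h=cv2.convexHull(np.argwhere(m>0)[:,::-1].astype(np.int32)); k=np.zeros((384,512)); cv2.fillConvexPoly(k,h,1.)
        print(n,fit([(p,[k])],lambda v:[cyl(66,66,24,v[0],v[1],z)],[*o[:2]],[6,6]),m.sum(),k.sum())
E
python3 look.py pics/g8.png
```

```text
clock: 23.75
ee_pos: [472.5, 8.4, 68.2]
tool_rot: [-2.37, -2.058, 0.009]
force: [-0.4, -0.5, -0.5]
grip_width: 61.7
grasp_force: 65.7
clock: 24.0
ee_pos: [476.0, 8.7, 71.3]
tool_rot: [2.372, 2.059, 0.003]
force: [-0.1, -0.1, -0.6]
grip_width: 60.9
grasp_force: 65.7
t 24.0 at [476.    8.7  71.3] th -8.1 tilt 0.1 w 60.9 gf 66 j7 0.05 j1 -0.79
turn [ 0.001 -0.    -0.001] shift [-0.001 -0.013  0.345] rows 1.4
[475.76901503   8.80681652  71.09161181]
s (array([478.16614957,  10.16752618]), np.float64(81.11764705882354)) 424.0 450.0
```

View pics/g8.png

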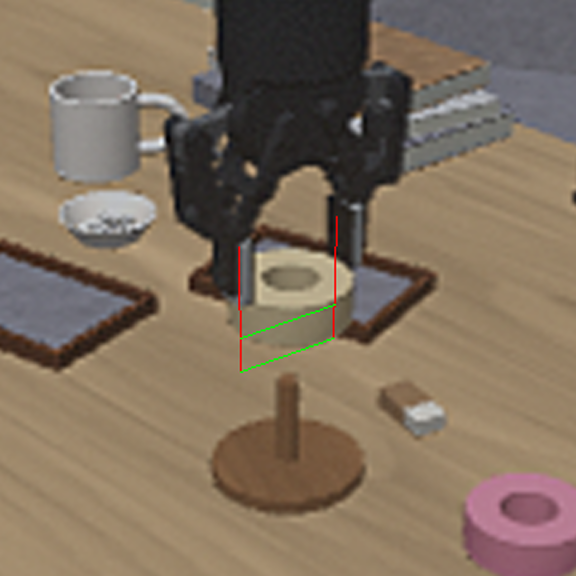

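The roll hangs over the dowel, which is at (288,380) in the crop. The side-view fits differ by only about 2 mm. I'll correct that and lower.

```bash
python3 -m creep '[[0,0,0,0,-0.008,0.08,0.6],[0,0,0,0,-0.008,0.15,0.6],[0,0,0,0,-0.008,0.22,0.6],[0,0,0,0,-0.008,0.29,0.6],[0,0,0,0,-0.008,0.32,0.6]]'; python3 -m creep '[[0,0,0,0,0,0.01,0.6],[0,0,0,0,0,0.018,0.6],[0,0,0,0,0,0.018,0.6]]'
```

```text
clock: 24.88
ee_pos: [472.3, 8.9, -11.1]
tool_rot: [-2.371, -2.059, 0.003]
force: [0.3, -0.0, -0.7]
grip_width: 61.7
grasp_force: 65.7
clock: 25.25
ee_pos: [473.4, 9.1, -13.9]
tool_rot: [2.372, 2.06, 0.001]
force: [-0.7, 0.2, -1.6]
grip_width: 61.4
grasp_force: 65.7
```

```bash
python3 -m creep '[[0,0,0,0,0,0.008,0.6],[0,0,0,0,0,0.008,0.6],[0,0,0,0,0,0.008,0.6]]'|grep -E 'ee_|force'; python3 -m creep '[[0,0,0,0,0,0,0.8],[0,0,0,0,0,0,1],[0,0,0,0,0,0,1],[0,0,0,0,0,0,1],[0,0,0,0,0,-0.2,1]]'|grep -E 'ee_|force'; python3 -m creep '[[0,0,0,0,0,-0.2,1],[0,0,0,0,0,-0.4,1],[0,0,0,0,0,-0.4,1],[0,0,0,0,0,-0.4,1]]'|grep -E 'ee_|force'; python3 - <<'E'
from h import *
Sd=r.grab_frame("side"); T=r.grab_frame("top")
for n,p in(("s",Sd),("t",T)):
    m=mask(p,"tape_roll",proj(p,[[474,9,20]])[0],25)
    if m is not None: print(n,fit([(p,[m])],lambda v:[cyl(66,66,24,v[0],v[1],10)],[474,9],[6,6]),m.sum())
pr=[]
for p in(T,Sd):
    pr.append((p,[mask(p,q,proj(p,[[462,-326,z]])[0]) for q,z in(("list_pad",15),("memo_block",40))]))
f=lambda v:[box(66,200,30,v[0],v[1],v[2],0),box(60,104,28,v[3],v[4],v[5],30)]
x0=[460.7,-336,-.05,464.4,-316.5,-.146]
for a in(pr,pr[:1],pr[1:]): print(fit(a,f,x0,[6,6,.08]*2),[m.sum() for _,ms in a for m in ms if m is not None])
E
python3 go.py 464 -150 110 -8.4
```

```text
ee_pos: [473.6, 9.3, -14.5]
force: [-3.9, -0.1, 15.9]
grasp_force: 68.1
ee_pos: [469.9, 8.9, 31.9]
force: [1.4, 0.9, 0.9]
grasp_force: 0.0
ee_pos: [472.4, 9.4, 133.3]
force: [0.5, 1.2, -0.6]
grasp_force: 0.0
s (array([475.94668579,   9.46124268]), np.float64(127.42745098039217)) 387.0
(array([ 4.61818040e+02, -3.35958253e+02, -6.18761099e-02,  4.63611780e+02,
       -3.16986692e+02, -1.48673440e-01]), np.float64(578.8002921953095)) [np.float64(814.0), np.float64(891.0), np.float64(2023.0), np.float64(1622.0)]
(array([ 4.61457561e+02, -3.36895619e+02, -6.00765176e-02,  4.63310375e+02,
       -3.14383924e+02, -1.43710739e-01]), np.float64(255.55743175701653)) [np.float64(814.0), np.float64(891.0)]
(array([ 4.62142119e+02, -3.35331567e+02, -5.95981210e-02,  4.63673636e+02,
       -3.17694900e+02, -1.46121569e-01]), np.float64(282.52831987697044)) [np.float64(2023.0), np.float64(1622.0)]
t 27.1 at [472.7   8.9 133.3] th -8.1 tilt 0.1 w 84.9 gf 0 j7 -0.05 j1 -0.89
turn [-0.     0.     0.003] shift [-0.634  0.055  0.094] rows 2.6
```

```bash
python3 -m creep '[[0,0,0,-0.24,0.02,0,1],[0,0,0,-0.48,0.04,0,1],[0,0,0,-0.72,0.06,0,1],[0,0,0,-0.96,0.09,0.04,1]]'>/dev/null; python3 -m creep '[[0,0,0.003,-0.2,0.03,0,1],[0,0,0.003,-0.33,0.06,0,1],[0,0,0.003,-0.33,0.06,0.1,1],[0,0,0.003,-0.33,0.06,0.1,1],[0,0,0.003,-0.33,0.06,0.1,1]]'; python3 go.py 463.6 -316.5 9 -8.4
```

```text
clock: 28.28
ee_pos: [465.4, -315.2, 99.1]
tool_rot: [-2.377, -2.054, -0.0]
force: [0.8, -0.2, 0.4]
grip_width: 85.4
grasp_force: 0.0
t 28.3 at [ 465.4 -315.2   99.1] th -8.4 tilt 0.0 w 85.4 gf 0 j7 0.76 j1 -0.15
turn [ 0. -0.  0.] shift [-0.006 -0.006  0.36 ] rows 1.4
```

```bash
python3 -m creep '[[0,0,0,-0.006,-0.006,0.12,1],[0,0,0,-0.006,-0.006,0.24,1],[0,0,0,-0.006,-0.006,0.33,1],[0,0,0,-0.006,-0.006,0.36,1],[0,0,0,-0.006,-0.006,0.36,1]]'|grep -E 'ee_|force'; python3 -m creep '[[0,0,0,0,0,0,0.5],[0,0,0,0,0,0,0.5],[0,0,0,0,0,0,0.5],[0,0,0,0,0,0,0.5]]'|grep -E 'ee_|force|width'; python3 -m creep '[[0,0,0,0,0,-0.1,0.5],[0,0,0,0,0,-0.25,0.5],[0,0,0,0,0,-0.4,0.5],[0,0,0,0,0,-0.4,0.5]]'; python3 look.py pics/g9.png
 python3 - <<'E'
from h import *
Sd=r.grab_frame("side"); s=r.observe(); o=s["ee_pos"]; z=30+o[2]-9
for q,zz in(("memo_block",z),):
    m=mask(Sd,q,proj(Sd,[[*o[:2],z+14]])[0],40); h=cv2.convexHull(np.argwhere(m>0)[:,::-1].astype(np.int32)); k=np.zeros((384,512)); cv2.fillConvexPoly(k,h,1.)
    print(o,fit([(Sd,[k])],lambda v:[box(60,104,28,v[0],v[1],v[2],z)],[*o[:2],-.146],[6,6,.08]),m.sum(),k.sum())
E
python3 go.py 520 -60 120 0 633.8 149 120 14.4 633.8 149 60 14.4
```

```text
ee_pos: [463.9, -316.7, 9.4]
force: [0.1, -0.4, -0.6]
grasp_force: 0.0
ee_pos: [464.2, -317.2, 10.6]
force: [-2.3, 0.8, 8.6]
grip_width: 57.6
grasp_force: 62.0
clock: 29.9
ee_pos: [465.4, -318.5, 112.1]
tool_rot: [2.373, 2.049, 0.005]
force: [0.3, 0.6, -0.3]
grip_width: 57.3
grasp_force: 64.3
t 30.1 at [ 462.9 -316.   108. ] th -8.4 tilt 0.1 w 57.1 gf 64 j7 0.75 j1 -0.16
turn [-0.    -0.001 -0.07 ] shift [ 1.046  0.077 -0.047] rows 4.2
turn [ 0.    0.   -0.12] shift [0.836 0.455 0.   ] rows 3.8
turn [0. 0. 0.] shift [0.   0.   0.24] rows 1.0Traceback (most recent call last):
  File "<stdin>", line 4, in <module>
TypeError: '>' not supported between instances of 'NoneType' and 'int'
```

View pics/g9.png

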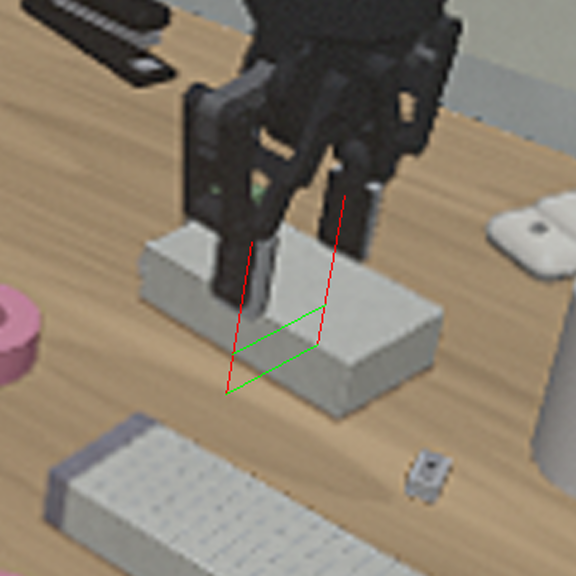

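```bash
python3 -m creep '[[0,0,-0.02,0.2,0.015,0,0.5],[0,0,-0.04,0.4,0.03,0,0.5],[0,0,-0.06,0.6,0.045,0,0.5],[0,0,-0.07,0.8,0.06,0,0.5],[0,0,-0.07,1,0.075,0,0.5]]'>/dev/null;python3 -m creep '[[0,0,-0.03,0.2,0.11,0,0.5],[0,0,-0.06,0.4,0.22,0,0.5],[0,0,-0.09,0.6,0.33,0,0.5],[0,0,-0.12,0.8,0.43,0,0.5],[0,0,-0.12,0.88,0.455,0,0.5]]'>/dev/null; python3 -m creep '[[0,0,0,0,0,0.12,0.5],[0,0,0,0,0,0.2,0.5],[0,0,0,0,0,0.2,0.5],[0,0,0,0,0,0.2,0.5]]'; cat > held.py <<'E'
import sys; from h import *
q,w,l,h,z0,a,zr=sys.argv[1],*map(float,sys.argv[2:8])   # underside z0 at reported tool z zr
s=r.observe(); o=s["ee_pos"]; z=z0+o[2]-zr; Sd=r.grab_frame("side")
ms=[t for t in r.trace(Sd,q)]; pt=proj(Sd,[[*o[:2],z+h/2]])[0]
ms=[t for t in ms if np.hypot(*(np.array(t["centre"])-pt))<45]
print(o.round(1),"z",z.round(1),pt.round(),[(t["centre"],t["confidence"]) for t in ms])
if ms:
    m=ms[0]["pixels"]; hh=cv2.convexHull(np.argwhere(m)[:,::-1].astype(np.int32)); k=np.zeros((384,512)); cv2.fillConvexPoly(k,hh,1.)
    print(fit([(Sd,[k])],lambda v:[box(w,l,h,v[0],v[1],v[2],z)],[*o[:2],a],[6,6,.08]),m.sum(),k.sum())
E
python3 held.py memo_block 60 104 28 30 .251 10; python3 go.py 633.8 149 -16 14.4
```

```text
clock: 31.8
ee_pos: [632.6, 146.9, 59.4]
tool_rot: [1.927, 2.481, 0.001]
force: [0.1, -0.2, 0.2]
grip_width: 57.0
grasp_force: 64.3
[632.6 146.9  59.4] z 79.4 [259. 156.] [([261.9, 160.1], 0.57)]
(array([6.30361921e+02, 1.44464570e+02, 3.35211836e-01]), np.float64(98.75294117647059)) 511 601.0
t 31.9 at [633.1 147.4  60. ] th 14.4 tilt 0.1 w 57.3 gf 64 j7 0.31 j1 -0.76
turn [ 0.001 -0.    -0.   ] shift [0.005 0.004 0.304] rows 1.2
```

```bash
python3 -m creep '[[0,0,0,0.009,0.008,0.1,0.5],[0,0,0,0.009,0.008,0.2,0.5],[0,0,0,0.009,0.008,0.25,0.5],[0,0,0,0.009,0.008,0.28,0.5],[0,0,0,0.009,0.008,0.29,0.5]]'|grep -E 'ee_|force'; python3 -m creep '[[0,0,0,0,0,0.01,0.5],[0,0,0,0,0,0.01,0.5],[0,0,0,0,0,0.01,0.5]]'|grep -E 'ee_|force'; python3 held.py memo_block 60 104 28 4 .251 -16
```

```text
ee_pos: [634.0, 150.5, -13.3]
force: [-0.1, -0.1, -1.5]
grasp_force: 64.3
ee_pos: [634.3, 150.6, -15.3]
force: [0.0, -0.1, 3.5]
grasp_force: 64.9
[634.3 150.6 -15.3] z 4.7 [258. 178.] [([261.5, 180.9], 0.97)]
(array([6.32349783e+02, 1.51327545e+02, 3.10050763e-01]), np.float64(119.14509803921571)) 459 558.0
```

```bash
python3 -m creep '[[0,0,0,0,0,0,0.75],[0,0,0,0,0,0,0.85],[0,0,0,0,0,0,1],[0,0,0,0,0,-0.1,1],[0,0,0,0,0,-0.3,1]]'|grep -E 'ee_|force'; python3 -m creep '[[0,0,0,0,0,-0.25,1],[0,0,0,0,0,-0.4,1],[0,0,0,0,0,-0.4,1],[0,0,0,0,0,-0.4,1]]'|grep -E 'ee_|force'; python3 - <<'E'
from h import *
T=r.grab_frame("top"); Sd=r.grab_frame("side")
pr=[(p,[mask(p,"memo_block",proj(p,[[634,149,18]])[0],25)]) for p in(T,Sd)]; pr=[a for a in pr if a[1][0] is not None]
print([fit([a],lambda v:[box(60,104,28,v[0],v[1],v[2],4)],[634,149,.25],[6,6,.08]) for a in pr])
pr=[(p,[mask(p,"list_pad",proj(p,[[462,-336,15]])[0],25)]) for p in(T,Sd)]; pr=[a for a in pr if a[1][0] is not None]
print([fit([a],lambda v:[box(66,200,30,v[0],v[1],v[2],0)],[461,-336,-.06],[6,6,.08]) for a in pr])
E
python3 go.py 540 -60 100 -3.4 461.5 -336 70 -3.4
```

```text
ee_pos: [631.3, 150.4, 57.3]
force: [-0.0, 0.8, -0.4]
grasp_force: 0.0
ee_pos: [632.7, 150.6, 157.8]
force: [-0.5, 0.6, 0.2]
grasp_force: 0.0
[(array([6.33596944e+02, 1.48679303e+02, 2.79844951e-01]), np.float64(455.8509803921569)), (array([6.34235894e+02, 1.49204933e+02, 2.87061150e-01]), np.float64(86.71372549019607))]
[(array([ 4.60276855e+02, -3.36740800e+02, -5.15935715e-02]), np.float64(122.6235294117647)), (array([ 4.60592433e+02, -3.37319075e+02, -5.43717569e-02]), np.float64(179.95686274509802))]
t 34.4 at [633.  150.4 157.7] th 14.4 tilt 0.1 w 85.4 gf 0 j7 0.25 j1 -0.80
turn [-0.001  0.     0.148] shift [-0.722 -0.569  0.232] rows 3.8
turn [0. 0. 0.] shift [-1.121 -0.248  0.12 ] rows 4.6
```

```bash
python3 -m creep '[[0,0,0.04,-0.19,-0.15,0.05,1],[0,0,0.08,-0.38,-0.3,0.1,1],[0,0,0.12,-0.57,-0.45,0.15,1],[0,0,0.147,-0.722,-0.569,0.2,1],[0,0,0.147,-0.722,-0.569,0.2,1]]'>/dev/null;python3 -m creep '[[0,0,0,-0.24,-0.06,0,1],[0,0,0,-0.48,-0.12,0,1],[0,0,0,-0.72,-0.17,0,1],[0,0,0,-0.98,-0.23,0,1]]'>/dev/null; python3 -m creep '[[0,0,0,-0.13,-0.03,0.05,1],[0,0,0,-0.13,-0.03,0.1,1],[0,0,0,-0.13,-0.03,0.1,1]]'; python3 go.py 461 -336.5 40 -3 461 -336.5 -20 -3
```

```text
clock: 35.92
ee_pos: [461.7, -326.8, 82.4]
tool_rot: [-2.279, -2.158, -0.001]
force: [0.6, 1.6, 0.7]
grip_width: 85.5
grasp_force: 0.0
t 35.9 at [ 461.7 -326.8   82.4] th -3.1 tilt 0.2 w 85.5 gf 0 j7 0.88 j1 -0.10
turn [-0.001 -0.001 -0.001] shift [-0.039 -0.     0.17 ] rows 0.7
turn [0. 0. 0.] shift [0.   0.   0.24] rows 1.0
```

```bash
python3 -m creep '[[0,0,0,-0.03,0,0.1,1],[0,0,0,-0.03,0,0.2,1],[0,0,0,-0.03,0,0.3,1],[0,0,0,-0.03,0,0.38,1],[0,0,0,-0.03,0,0.405,1]]'|grep -E 'ee_|force'; python3 -m creep '[[0,0,0,0,0,0,1],[0,0,0,0,0,0,0.6],[0,0,0,0,0,0,0.6],[0,0,0,0,0,0,0.6],[0,0,0,0,0,0,0.6]]'|grep -E 'ee_|force|width'; python3 -m creep '[[0,0,0,0,0,-0.1,0.6],[0,0,0,0,0,-0.25,0.6],[0,0,0,0,0,-0.4,0.6],[0,0,0,0,0,-0.55,0.6],[0,0,0,0,0,-0.55,0.6]]'; python3 held.py list_pad 66 200 30 0 -.053 -19.5; python3 go.py 490 -80 120 3 474 160 120 10.3  473.9 302.5 120 10.3
```

```text
ee_pos: [461.2, -334.8, -18.6]
force: [0.4, 0.5, 0.1]
grasp_force: 0.0
ee_pos: [465.4, -338.2, -12.7]
force: [1.3, 3.0, 23.6]
grip_width: 51.0
grasp_force: 11.6
clock: 37.8
ee_pos: [462.9, -338.6, 123.7]
tool_rot: [2.279, 2.153, 0.004]
force: [0.2, 0.5, 0.4]
grip_width: 51.1
grasp_force: 0.0
[ 462.9 -338.6  123.7] z 143.2 [378. 226.] []
t 37.9 at [ 461.  -336.4  120.4] th -3.2 tilt 0.1 w 51.4 gf 0 j7 0.86 j1 -0.11
turn [ 0.001 -0.    -0.052] shift [1.031 0.058 0.002] rows 4.1
turn [ 0.     0.    -0.061] shift [ 0.962 -0.014  0.   ] rows 3.8
turn [0. 0. 0.] shift [0.561 0.102 0.   ] rows 2.3
```

```bash
cat > pad.py <<'E'
from h import *
T=r.grab_frame("top"); Sd=r.grab_frame("side")
pr=[(p,[mask(p,"list_pad",proj(p,[[462,-336,15]])[0],25)]) for p in(T,Sd)]; pr=[a for a in pr if a[1][0] is not None]
print([fit([a],lambda v:[box(66,200,30,v[0],v[1],v[2],0)],[461,-336,-.06],[6,6,.08]) for a in pr])
E
python3 pad.py
```

```text
[(array([ 4.60440037e+02, -3.30575170e+02, -3.01806287e-02]), np.float64(661.8274509803922)), (array([ 4.59603030e+02, -3.36430912e+02, -5.95011958e-02]), np.float64(212.05490196078432))]
```

```bash
python3 -m creep '[[0,0,0,0,0,0.2,1],[0,0,0,0,0,0.2,1],[0,0,0,0,0,0.2,1]]'|grep -E 'ee_|force|width'; python3 go.py 461 -336.5 -28 -3
```

```text
ee_pos: [460.9, -337.1, 70.6]
force: [-0.2, -0.2, -0.1]
grip_width: 85.4
grasp_force: 0.0
t 38.5 at [ 460.9 -337.1   70.6] th -3.3 tilt 0.0 w 85.4 gf 0 j7 0.91 j1 -0.07
turn [-0.     0.    -0.002] shift [0.003 0.    0.394] rows 1.6
```

The fingers rode over the top edge because the pads stand further back when wide open. The pad did not move, so I'll go 9 mm lower.

```bash
python3 -m creep '[[0,0,0,0.003,0,0.1,1],[0,0,0,0.003,0,0.2,1],[0,0,0,0.003,0,0.3,1],[0,0,0,0.003,0,0.37,1],[0,0,0,0.003,0,0.394,1]]'|grep -E 'ee_|force'; python3 -m creep '[[0,0,0,0,0,0,1],[0,0,0,0,0,0,0.65],[0,0,0,0,0,0,0.65],[0,0,0,0,0,0,0.65],[0,0,0,0,0,0,0.65]]'|grep -E 'ee_|force|width'
```

```text
ee_pos: [461.2, -336.0, -28.5]
force: [-0.0, -0.9, 0.1]
grasp_force: 0.0
ee_pos: [461.0, -336.5, -27.1]
force: [-1.2, 0.9, 6.4]
grip_width: 64.3
grasp_force: 67.5
```

```bash
python3 -m creep '[[0,0,0,0,0,-0.08,0.65],[0,0,0,0,0,-0.2,0.65],[0,0,0,0,0,-0.35,0.65],[0,0,0,0,0,-0.5,0.65],[0,0,0,0,0,-0.55,0.65]]'; python3 held.py list_pad 66 200 30 0 -.053 -27.5; python3 go.py 490 -100 110 3 474 130 110 10.3  473.9 302.5 110 10.3
```

```text
clock: 40.35
ee_pos: [462.0, -336.9, 111.9]
tool_rot: [2.28, 2.154, 0.003]
force: [-0.1, -1.1, -4.2]
grip_width: 64.2
grasp_force: 68.5
[ 462.  -336.9  111.9] z 139.4 [376. 227.] [([388.7, 232.8], 0.85)]
(array([ 4.61044346e+02, -3.37572526e+02, -4.85834597e-02]), np.float64(126.52549019607844)) 3118 3748.0
t 40.5 at [ 461.6 -336.1  110.3] th -3.2 tilt 0.2 w 64.5 gf 69 j7 0.87 j1 -0.11
turn [ 0.001  0.    -0.052] shift [0.949 0.06  0.001] rows 3.8
turn [ 0.     0.    -0.061] shift [ 0.922 -0.016  0.   ] rows 3.7
turn [0. 0. 0.] shift [0.679 0.123 0.   ] rows 2.8
```

```bash
python3 -m creep '[[0,0,-0.01,0.2,0.01,0,0.65],[0,0,-0.02,0.4,0.025,0,0.65],[0,0,-0.03,0.6,0.04,0,0.65],[0,0,-0.04,0.8,0.05,0,0.65],[0,0,-0.05,0.95,0.06,0,0.65]]'>/dev/null; python3 -m creep '[[0,0,-0.01,0.2,0,0,0.65],[0,0,-0.025,0.4,0,0,0.65],[0,0,-0.04,0.6,-0.01,0,0.65],[0,0,-0.05,0.8,-0.015,0,0.65],[0,0,-0.063,0.92,-0.016,0,0.65]]'>/dev/null; python3 -m creep '[[0,0,0,0.2,0.03,0,0.65],[0,0,0,0.4,0.07,0,0.65],[0,0,0,0.6,0.11,0,0.65],[0,0,0,0.69,0.123,0.1,0.65],[0,0,0,0.69,0.123,0.2,0.65]]'>/dev/null;  python3 -m creep '[[0,0,0,0,0,0,0.65],[0,0,0,0,0,0,0.65]]'; python3 held.py list_pad 66 200 30 0 .181 -27.5; python3 go.py 473.9 303 -23 10.4
```

```text
clock: 42.58
ee_pos: [473.7, 304.5, 59.1]
tool_rot: [2.014, 2.411, -0.001]
force: [0.8, 0.3, -3.1]
grip_width: 64.1
grasp_force: 68.4
[473.7 304.5  59.1] z 86.6 [184. 153.] [([189.1, 156.1], 0.81)]
(array([4.73563096e+02, 3.02482884e+02, 1.62893281e-01]), np.float64(102.85882352941177)) 997 1184.0
t 42.7 at [474.4 305.   59.9] th 10.3 tilt 0.1 w 64.2 gf 68 j7 -0.14 j1 -1.17
turn [ 0.001 -0.    -0.001] shift [-0.008 -0.004  0.332] rows 1.3
```

```bash
python3 -m creep '[[0,0,0,-0.003,0,0.1,0.65],[0,0,0,-0.003,0,0.2,0.65],[0,0,0,-0.003,0,0.26,0.65],[0,0,0,-0.003,0,0.3,0.65],[0,0,0,-0.003,0,0.315,0.65]]'|grep -E 'ee_|force'; python3 -m creep '[[0,0,0,0,0,0.01,0.65],[0,0,0,0,0,0.013,0.65],[0,0,0,0,0,0.013,0.65]]'|grep -E 'ee_|force'
```

```text
ee_pos: [474.0, 304.6, -19.7]
force: [-0.1, 0.2, -4.4]
grasp_force: 68.4
ee_pos: [473.9, 304.7, -22.6]
force: [0.4, -0.3, -3.6]
grasp_force: 68.4
```

```bash
python3 -m creep '[[0,0,0,0,0,0.006,0.65],[0,0,0,0,0,0.006,0.65],[0,0,0,0,0,0.006,0.65]]'|grep -E 'ee_|force'; python3 -m creep '[[0,0,0,0,0,0,0.85],[0,0,0,0,0,0,1],[0,0,0,0,0,0,1],[0,0,0,0,0,0,1],[0,0,0,0,0,-0.1,1]]'|grep -E 'ee_|force'; python3 -m creep '[[0,0,0,0,0,-0.2,1],[0,0,0,0,0,-0.4,1],[0,0,0,0,0,-0.6,1],[0,0,0,0,0,-0.7,1],[0,0,0,0,0,-0.7,1]]'; python3 -m creep '[[0,0,0,0,0,0,1],[0,0,0,0,0,0,1]]'>/dev/null; python3 - <<'E'
from h import *
T=r.grab_frame("top"); Sd=r.grab_frame("side")
for q,f,x0,z in(("list_pad",lambda v:[box(66,200,30,v[0],v[1],v[2],4)],[474,302.5,.18],18),("memo_block",lambda v:[box(60,104,28,v[0],v[1],v[2],4)],[634,149,.25],18),("tape_roll",lambda v:[cyl(66,66,24,v[0],v[1],10)],[474,9],22),("plant_pot",lambda v:[np.vstack([cyl(44.5,47,44,v[0],v[1],4),cyl(40,20,8,v[0],v[1],64)])],[656,-184],35)):
    for p in(T,Sd):
        m=mask(p,q,proj(p,[[*x0[:2],z]])[0],25)
        if m is not None: print(q,fit([(p,[m])],f,x0,[6,6,.08][:len(x0)]),m.sum())
cv2.imwrite("pics/end.png",cv2.resize(Sd["color"][60:348,100:484],(800,600),interpolation=cv2.INTER_CUBIC))
E
```

```text
ee_pos: [474.0, 304.8, -23.1]
force: [-3.0, -0.9, 5.7]
grasp_force: 69.5
ee_pos: [472.1, 303.6, -0.7]
force: [-0.2, 0.6, 0.2]
grasp_force: 0.0
clock: 45.3
ee_pos: [475.1, 305.2, 177.6]
tool_rot: [2.012, 2.412, 0.007]
force: [-0.5, -0.2, -0.5]
grip_width: 85.4
grasp_force: 0.0
list_pad (array([4.76141493e+02, 2.98344039e+02, 1.66716821e-01]), np.float64(560.6196078431373)) 1309.0
list_pad (array([4.76000937e+02, 3.04817423e+02, 1.39616735e-01]), np.float64(104.14117647058823)) 1151.0
memo_block (array([6.35298957e+02, 1.50938146e+02, 2.82156411e-01]), np.float64(89.4078431372549)) 825.0
memo_block (array([6.38239037e+02, 1.53200061e+02, 2.37072683e-01]), np.float64(92.6156862745098)) 579.0
tape_roll (array([474.5982492 ,  11.15355098]), np.float64(90.33333333333333)) 399.0
tape_roll (array([474.23051405,   8.97801876]), np.float64(77.95686274509804)) 446.0
plant_pot (array([ 654.15621376, -183.4018259 ]), np.float64(68.3843137254902)) 230.0
plant_pot (array([ 651.36735725, -185.34771347]), np.float64(66.2235294117647)) 464.0
```

View pics/end.png

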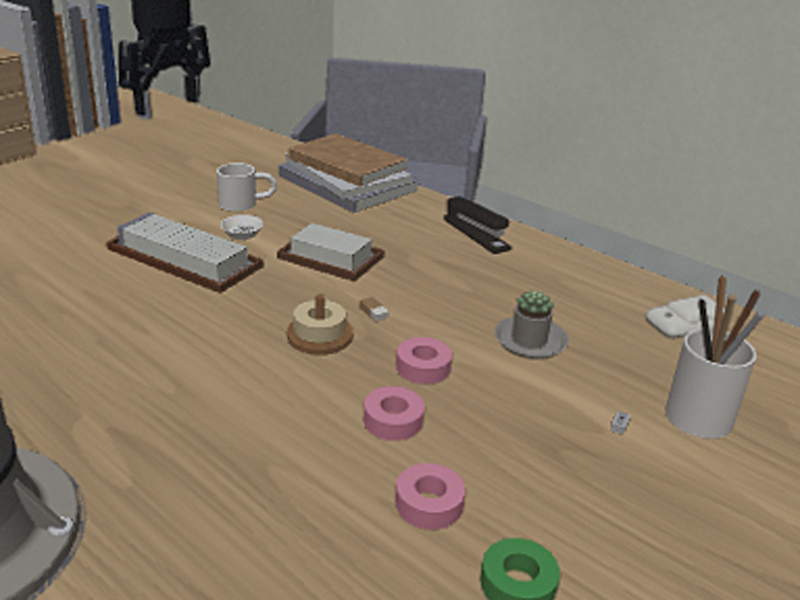

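The picture shows all four things in place: list pad at (185,246), memo block at (330,248), roll over the dowel at (320,318), and plant upright on its saucer at (533,322). The cups are where they were, and the arm is clear of everything.

```bash
python3 -c "
from cell import r
print(r.sign_off())"
```

```text
the job is handed in; nothing more can be done
None
```

I handed the job in at about 46 s of the 115 s allowed: the final pictures show the plant, tape roll, memo block and list pad each in place and released, and the cups not visibly moved; no verdict was returned.

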